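# Lock two pipettes into their transport carrier

### The job

The two pipettes lying on the counter are going out for calibration: pack them in the grey transport carrier. Swing the keeper bar up out of the way, lay a pipette into each lane until it is fully home in the combs, with its nose to the narrow slot and its finger hook between the two small posts (either pipette in either lane; set them in, do not drop them), then swing the keeper fully down over both and slide the bolt all the way across its end. Leave everything else on the counter where it is.

Things in the scene. Friction and masses are not known exactly. Their poses are not given: they have to be found in the camera images.
- carrier: grey transport carrier, base plate 172 (x) x 224 (y) x 8 mm thick, fixed to the counter; origin at the underside, x away from the robot, y to its left. Two lanes run along y, barrel axes at x = -25 (near) and +37 mm (far). A pipette lies in a lane level, nose to -y, finger hook to +x, axis 26 mm up. Between the combs only the base plate is below it
- keeper (a joint): angle of the keeper: aluminium bar 16 mm wide, 158 mm long, across both lanes, its middle line at the carrier's y = 49.5 mm, 49 mm up, hinged at the far side. 0 = shut, its pads 2 mm above the barrels of seated pipettes; grows as the free end swings up and away from the robot; 1.57 = upright, 1.85 = stop. Light hinge: stays up above 1.2, falls shut below 0.7; a barrel standing proud stops it
- keeper_grip (a point): centre of the round black grip near the keeper's free end: disc 22 mm in diameter, 12 mm thick, flat faces to the carrier's +y and -y, so it can turn between two fingers pinching these faces. Moves with the keeper: 60 mm above the counter when shut, 125 mm from the hinge line
- keeper_hinge (a point): point on the keeper's hinge line, at the carrier's far side (carrier x = 74, y = 49.5 mm), 44.5 mm above the counter; the line runs along the carrier's y axis
- bolt (a joint): travel (m) of the steel slide bolt at the carrier's near left corner: 0 = drawn back, 0.022 = fully home over the free end of the shut keeper, holding it down. Slides along the carrier's -y (to the right), about 1 N of friction, stays where left; cannot pass a raised keeper
- bolt_knob (a point): grip point of the bolt's upright black knob, 13 mm in diameter, standing free from 62 to 87 mm above the counter; this point is on its axis, 82.5 mm up, and moves with the bolt
- pipette_a: white single-channel pipette, 193 mm long, lying on its side, about 85 g, centre of mass 105 mm from the nose. Origin at the nose end, at mid-thickness, 10.5 mm beside the barrel's axis; z runs nose to push-button, x (level) to the finger hook. Nose shaft 14 mm thick, z = 0 to 52; barrel 27 mm wide (x -24 to 3), 24 mm thick, z = 52 to 157; top 18 mm thick; barrel axis 12 mm above the counter
- pipette_b: like pipette_a, the same axes and sizes
- pipette_a_barrel (a point): point on the axis of pipette_a's barrel, 80 mm from its nose; a good place to grip it, across the 27 mm barrel
- pipette_b_barrel (a point): the same point of pipette_b
- pipette_a_hook (a point): point on pipette_a's finger hook, 28.5 mm beside the barrel's axis, 164.5 mm from the nose; the hook is 9 mm wide along the pipette, 12 mm thick and ends 34.5 mm beside the axis
- pipette_b_hook (a point): the same point of pipette_b
- near_barrel (a point): point of the carrier where the barrel point of the pipette lying home in the near lane comes to be: carrier x = -25, y = -16.5, 26 mm up. White upright combs, 34 mm tall, hold the lane: nose comb at the carrier's y = -76 to -60 mm with a 19 mm slot, barrel comb at y = 20 to 32 mm with a 32 mm slot, both open upward with rounded shoulders
- far_barrel (a point): the same point of the far lane (carrier x = 37, y = -16.5 mm, 26 mm up), whose combs are the same
- near_hook (a point): point of the carrier where the finger-hook point of the pipette lying home in the near lane comes to be (carrier x = 3.5, y = 68 mm, 26 mm up): between two white posts 33 mm tall, 17 mm apart along the lane
- far_hook (a point): the same point of the far lane (carrier x = 65.5, y = 68 mm, 26 mm up)
- cup_1: bystander, to be left where it is: clear sample cup, 16 mm across, 22 mm tall, origin at its foot
- cup_2: bystander, to be left where it is: clear sample cup, 16 mm across, 22 mm tall, origin at its foot

How it is judged:
By the outcome, as a careful person would: the job done as asked, in the order asked, and still so for the second after the job is handed in, with the robot touching nothing.
It also fails if it takes over 72 s, if anything falls off the work surface, if the arm or the gripper's body presses on something with over 40 N, if the wrist force passes 120 N, or if a joint passes its speed limit or range.

### The arm

A 6-joint arm with a two-finger parallel gripper is mounted at the origin on a cart in front of the work surface, level with it; the furniture and walls round the work are solid. World frame = base frame: x ahead of the robot, y to its left, z up, the work surface at z = 0. Lengths are in m, angles in rad, forces in N, time in s.
With the tool pointing down it reaches from about 0.25 to 0.775 m from the base axis. Payload 4 kg.
Tool frame: the origin (TCP) lies between the finger pads; the fingertips stand 14 mm ahead of it and the grasp point (between the pads) lies 5 mm behind it (tip_reach is the distance from the TCP to the fingertips, in m); z points along the fingers, y is the line along which they close (so a half turn about z gives the same grasp; the last joint's range is limited). The gripper opens to 94 mm and grips with 3 to 60 N. Pads are 16 mm wide; open, the fingers measure 119 mm over their backs; the gripper's body (75 mm by 177 mm) begins 78 mm behind the grasp point.
Start: joints at [-1.327, 0.087, 1.371, -0, 1.684, -0.103], TCP at [0.187, -0.517, 0.191] pointing down, gripper open.
Joint ranges: [-3.1, 3.1], [-0.76, 2.03], [0.27, 2.55], [-1.08, 4.22], [0.17, 2.65], [-2.57, 2.57]. Speed limits (rad/s): [2.79, 2.79, 3.14, 3.14, 3.14, 3.14].

### API

Orientations are given as [roll, pitch, yaw] about the fixed x, y, z axes, in that order (R = Rz(yaw) Ry(pitch) Rx(roll)).
In Python, from bench import * gives the robot as it stands. The module is installed in compiled form; this text tells all that it offers.
- The arm moves only by the tool servo_tool, never from a script. Its argument "targets" is a list of rows, each a list of 4 numbers: the shift along the tool's x, y, z in cm, then the turn about the tool's z in degrees. A call has 1 to 8 rows; each row is the pose to reach, as a shift and turn from the pose commanded when the call began, along the tool's axes at that moment; what a row does not reach only later rows make up. A row lasts 1/8 s, in which the tool goes at most 62.5 mm and 10.7 degrees, less where a joint would pass 70% of its speed; a pose out of reach is approached as far as the arm can. A call with a gripper value outside its range is refused whole. "claw" is the closure in counts, from 0 (fully open) to 255 (shut), set as the call begins (left out, the last holds). The fingers move at their own pace and stop on an object; the grip force is fixed at half the most. Time passes only in rows, so rows that repeat a pose let the fingers close. It gives the time, the measured TCP pose, the force, the opening and the grip force at its end, in the units of the state.
- get_obs(): the state, without advancing time (a new reading comes with each control period).
- snapshot(name): name is "scene" or "top"; returns the picture (400x640x3 uint8, blue, green, red); there is no depth.
- camera_model(name): a dict with "camera_matrix" (3x3 intrinsics, pixels), "camera_from_world" (4x4, takes a point from world to camera coordinates). Camera axes: x right, y up, looking along -z (the intrinsics and any distortion apply to the point x, -y, -z); pixel columns grow to the right and rows downward; lengths in m; the calibration is good to about 2 mm. A picture is of the moment at which its call begins. camera_model takes no time and is no camera call.
- close_job(): hands the job in; it is judged then, once.
The state is a dict: "time": time; "joint_positions": joint angles; "qvel": joint speeds; "joint_torque": joint torques, N m; "tool_pos": TCP position; "ee_rot": TCP orientation; "wrist_force": force on the tool from outside, world axes, zero at the start; "wrist_torque": the same for the moment, N m; "width": finger opening in m; "finger_force": force on a finger pad.
Only numpy, scipy, OpenCV 4.12 (cv2) and the standard library are available. Lean on these libraries where they do the work, as an engineer would, in place of code of your own. Each camera call takes 0.05 s, during which the arm holds its last target. There are 200 camera calls.

## Working session

There is one attempt and no reset: what is moved stays moved. The work goes in short steps, Python scripts to look and compute and a tool call to move; the robot and the scene stay as the last step left them, time stands still between calls to the robot, and variables do not carry over. Pictures are saved under pics/ and viewed, at most 10 in all, crops included, and the job is handed in when it is done.

Besides the shell and the picture viewer there is one more tool, called as a command line: name --pt "numbers of a row" for each row, then --argument value for the rest. servo_tool: Moves the arm, as the interface text tells. Its arguments: {"type":"object","properties":{"targets":{"type":"array"},"claw":{"type":"number"}},"required":["targets"]}

```bash
mkdir -p pics
python3 - <<'E'
from bench import *
import cv2
for n in("top","scene"):
    cv2.imwrite(f"pics/{n}0.png",snapshot(n)); m=camera_model(n); print(n,m)
o=get_obs(); print(o)
E
```

```text
top {'camera_matrix': array([[414.7237218 ,   0.        , 325.4465646 ],
       [  0.        , 414.7237218 , 202.27461345],
       [  0.        ,   0.        ,   1.        ]]), 'camera_from_world': array([[ 1.40018885e-02, -9.99901686e-01, -7.52323962e-04,
        -1.42474713e-01],
       [ 9.73560826e-01,  1.34614604e-02,  2.28030935e-01,
        -5.81103096e-01],
       [-2.27998389e-01, -3.92529686e-03,  9.73653597e-01,
        -1.08508405e+00],
       [ 0.00000000e+00,  0.00000000e+00,  0.00000000e+00,
         1.00000000e+00]])}
scene {'camera_matrix': array([[443.82071689,   0.        , 313.95163374],
       [  0.        , 443.82071689, 198.90894098],
       [  0.        ,   0.        ,   1.        ]]), 'camera_from_world': array([[-0.85504552, -0.51834773,  0.01458744,  0.41817721],
       [ 0.35819731, -0.57005922,  0.73941002, -0.30866719],
       [-0.3749558 ,  0.63745441,  0.67309734, -1.16163113],
       [ 0.        ,  0.        ,  0.        ,  1.        ]])}
{'time': 0.1, 'joint_positions': array([-1.32709864e+00,  8.78557313e-02,  1.37209610e+00, -4.33542447e-05,
        1.68362108e+00, -1.03091818e-01]), 'qvel': array([-0.00068594, -0.00214528, -0.00161763,  0.00109366,  0.00026147,
       -0.00023132]), 'joint_torque': array([ 2.38086737e-03, -3.41251445e+01, -3.03301799e+01,  7.19930744e-02,
        3.03578249e-02, -1.01885717e-04]), 'tool_pos': array([ 0.18678959, -0.51674232,  0.18963869]), 'ee_rot': array([-3.13961848e+00, -1.60927193e-04,  3.46784509e-01]), 'wrist_force': array([-1.36892815, -0.61222298,  0.15995757]), 'wrist_torque': array([-0.03762148, -0.02636689,  0.00287368]), 'finger_force': 0.0, 'width': 0.09371692931840968}
```

View pics/top0.png

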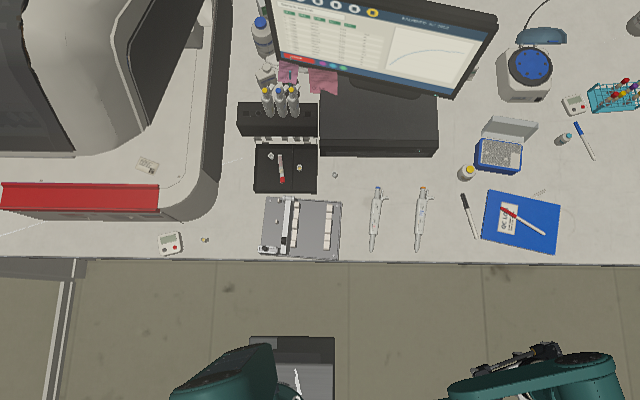

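View pics/scene0.png

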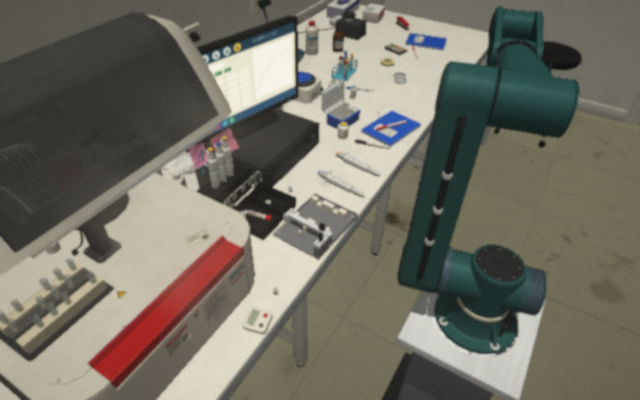

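The top view shows the carrier near (300,228), the pipettes near (376,220) and (420,220) with their noses toward the robot. The keeper is at about column 285. I'll enlarge both views.

Run:
```python
import cv2
a=cv2.imread("pics/top0.png")[170:270,245:445]
cv2.imwrite("pics/t1.png",cv2.resize(a,None,fx=4,fy=4,interpolation=cv2.INTER_CUBIC))
a=cv2.imread("pics/scene0.png")[140:260,240:400]
cv2.imwrite("pics/s1.png",cv2.resize(a,None,fx=5,fy=5,interpolation=cv2.INTER_CUBIC))
```

```text
(no output)
```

View pics/t1.png

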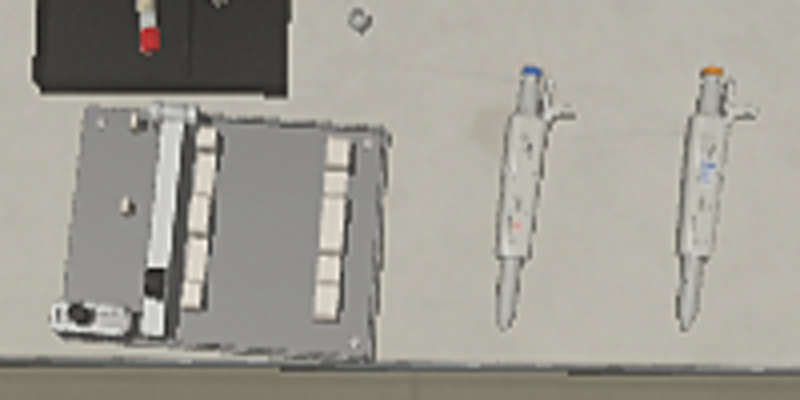

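View pics/s1.png

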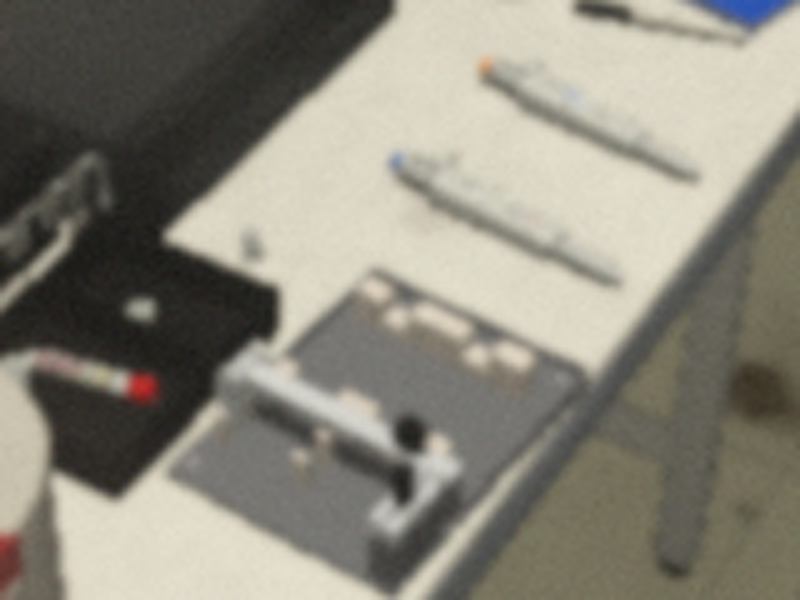

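The crops show the carrier's plate corners, the keeper's grip and the bolt knob in both views. Both pipettes have their hooks to the right and their noses toward the robot. I'll fit the poses.

```bash
cat > h.py <<'E'
import numpy as np
from bench import *
from scipy.optimize import least_squares
M={n:camera_model(n) for n in("top","scene")}
def proj(n,p):
    m=M[n]; c=m["camera_from_world"]@np.append(p,1); q=m["camera_matrix"]@np.array([c[0],-c[1],-c[2]]); return q[:2]/q[2]
def ray(n,uv,z):
    return least_squares(lambda p:proj(n,np.array([p[0],p[1],z]))-uv,[.5,-.1]).x
def R(a): return np.array([[np.cos(a),-np.sin(a)],[np.sin(a),np.cos(a)]])
def fit(obs,th):  # obs: (cam, uv, local xyz)
    f=lambda q:np.concatenate([proj(n,np.append(R(q[2])@np.array(l[:2])+q[:2],l[2]))-uv for n,uv,l in obs])
    s=least_squares(f,[.5,-.1,th],loss='soft_l1'); return s.x,f(s.x).reshape(-1,2)
def T(u,v): return np.array([245+(u-1.5)/4,170+(v-1.5)/4])
def S(u,v): return np.array([240+(u-2)/5,140+(v-2)/5])
def go(x,y,z,yaw=None):
    "delta to target in tool axes cm, deg (tool pointing down)"
    o=get_obs(); psi=o["ee_rot"][2]; d=np.array([x,y,z])-o["tool_pos"]
    yaw=psi if yaw is None else yaw
    t=np.degrees((psi-yaw+np.pi)%(2*np.pi)-np.pi)
    print("move",np.round([100*(d[0]*np.cos(psi)+d[1]*np.sin(psi)),100*(d[0]*np.sin(psi)-d[1]*np.cos(psi)),-100*d[2],t],2),"t",round(o["time"],2))
E
python3 - <<'E'
from h import *
O=[("top",T(388,127),(.086,-.112,.008)),("top",T(88,105),(.086,.112,.008)),("top",T(375,362),(-.086,-.112,.008)),("top",T(62,333),(-.086,.112,.008)),
("top",T(155,280),(-.051,.0495,.064)),
("scene",S(378,270),(.086,-.112,.008)),("scene",S(583,375),(-.086,-.112,.008)),("scene",S(172,470),(.086,.112,.008)),("scene",S(408,432),(-.051,.0495,.06))]
q,r=fit(O,0.);print("carrier",q,"\n",r.round(1))
for n,l in dict(grip=(-.051,.0495,.06),near=(-.025,-.0165,.026),far=(.037,-.0165,.026),hinge=(.074,.0495,.0445)).items(): print(n,R(q[2])@l[:2]+q[:2])
print("knob",ray("top",T(82,313),.087), "local",R(q[2]).T@(ray("top",T(82,313),.087)-q[:2]))
# pipettes, local frame: u along nose->button, v = left of it (hook at -v); origin at barrel axis nose
for nm,P in dict(blue=[(503,328),(532,68),(572,113)],orange=[(685,328),(712,68),(752,113)]).items():
    sc={"blue":[(620,283),(394,160)],"orange":[(696,180),(484,66)]}[nm]
    O=[("top",T(*P[0]),(0,0,.012)),("top",T(*P[1]),(.193,0,.012)),("top",T(*P[2]),(.1645,-.0345,.012)),("scene",S(*sc[0]),(0,0,.012)),("scene",S(*sc[1]),(.193,0,.012))]
    q,r=fit(O,0.);print(nm,q,"barrel",R(q[2])@[.08,0]+q[:2],"\n",r.round(1))
print("cups",ray("top",T(360,18),.011),ray("top",(205,240),.011),"monitor edge",ray("top",(455,100),.1),ray("top",(262,62),.1),"rack",ray("top",(280,105),.1),"boxtop",ray("top",(380,150),.05))
E
```

```text
carrier [ 0.52247369 -0.06802694 -0.06435426] 
 [[ 1.3 -0.3]
 [ 0.2 -0.6]
 [ 0.4 -0.1]
 [ 0.   0.9]
 [-2.1  1. ]
 [-1.1 -0.1]
 [ 1.7 -0.3]
 [-1.7 -0.8]
 [-0.1  1.9]]
grip [ 0.4747626 -0.0153496]
near [ 0.49646433 -0.08288504]
far [ 0.55833599 -0.08687225]
hinge [ 0.59950385 -0.02338834]
knob [0.45155069 0.02427785] local [-0.0767123   0.08755267]
blue [ 0.45342167 -0.26227502 -0.12643685] barrel [ 0.53278307 -0.27236304] 
 [[-0.4  0.2]
 [-0.1  0.1]
 [ 0.6 -0.2]
 [-0.  -0.9]
 [-0.1  0.7]]
orange [ 0.45579578 -0.39081968 -0.14591099] barrel [ 0.53494569 -0.40245118] 
 [[-0.6 -0. ]
 [-0.1  0.1]
 [ 0.6 -0. ]
 [ 0.4 -1. ]
 [-0.4  0.6]]
cups [ 0.68222706 -0.16015227] [0.48072472 0.20836421] monitor edge [ 0.88096433 -0.50094334] [0.99469518 0.05721926] rack [ 8.58599260e-01 -8.39614766e-04] boxtop [ 0.74522502 -0.29063646]
```

```bash
cat > ref.py <<'E'
from h import *
import cv2
from scipy.optimize import minimize
from scipy.ndimage import map_coordinates
def img(n,k=6): return np.mean([snapshot(n).astype(float) for _ in range(k)],0)
h=.008
E=[((.086,-.112,h),(.086,.112,h)),((-.086,-.112,h),(.086,-.112,h)),((-.086,.112,h),(.086,.112,h)),((-.086,-.112,h),(-.086,.112,h))]
for y0,y1,w in((-.076,-.060,.0095),(.020,.032,.016)):
    for c in(-.025,.037):
        for s in(-w,w): E.append(((c+s,y0,.034),(c+s,y1,.034)))
    for y in(y0,y1): E.append(((-.025+w,y,.034),(.037-w,y,.034)))
E=[np.array(e) for e in E]
def pts(q,e,k=25):
    L=e[0]+np.linspace(.05,.95,k)[:,None]*(e[1]-e[0]); return np.c_[L[:,:2]@R(q[2]).T+q[:2],L[:,2]]
def refine(I,q0):
    D={}
    for n,im in I.items():
        g=cv2.GaussianBlur(im,(0,0),.8).mean(2); D[n]=(cv2.Sobel(g,cv2.CV_64F,1,0)/8,cv2.Sobel(g,cv2.CV_64F,0,1)/8)
    def sc(q,n):
        s=0
        for e in E:
            p=np.array([proj(n,x) for x in pts(q,e)]); t=p[-1]-p[0]; t/=np.hypot(*t)
            v=[map_coordinates(d,[p[:,1],p[:,0]],order=1) for d in D[n]]
            s+=np.tanh(abs(-t[1]*v[0]+t[0]*v[1])/12).sum()
        return -s
    for ns in(("top",),("scene",),("top","scene")):
        best=None
        for dx in(-.004,0,.004):
            for dy in(-.005,0,.005):
                r=minimize(lambda z:sum(sc(z/[300,300,100],n) for n in ns),(q0+[dx,dy,0])*[300,300,100],method="Nelder-Mead",options=dict(xatol=.05,fatol=.05,maxiter=80))
                if best is None or r.fun<best.fun: best=r
        print(ns,best.x/[300,300,100],best.fun)
    return best.x/[300,300,100]
E
python3 - <<'E'
from ref import *
I={n:img(n) for n in("top","scene")}
for n in I: np.save(f"{n}.npy",I[n])
q=refine(I,np.array([.5225,-.068,-.064]))
out=[]
for n,(u,v,w,hh) in dict(top=(252,190,98,75),scene=(268,188,98,75)).items():
    k=8 if n=="top" else 8
    a=cv2.resize(I[n][v:v+hh,u:u+w].clip(0,255).astype(np.uint8),None,fx=k,fy=k,interpolation=cv2.INTER_CUBIC)
    for e in E:
        p=[tuple(int(round((c-o+.5)*k)) for c,o in zip(proj(n,x),(u,v))) for x in pts(q,e)]; 
        for x in p[::3]: cv2.circle(a,x,1,(0,0,255),-1)
    cv2.imwrite(f"pics/fit_{n}.png",a)
E
```

```text
('top',) [ 0.51837148 -0.07063755 -0.0609674 ] -290.0911981287389
('scene',) [ 0.52192361 -0.07493365 -0.04216953] -291.70725850834356
('top', 'scene') [ 0.52429079 -0.07388158 -0.06384287] -556.3555371844876
```

View pics/fit_top.png

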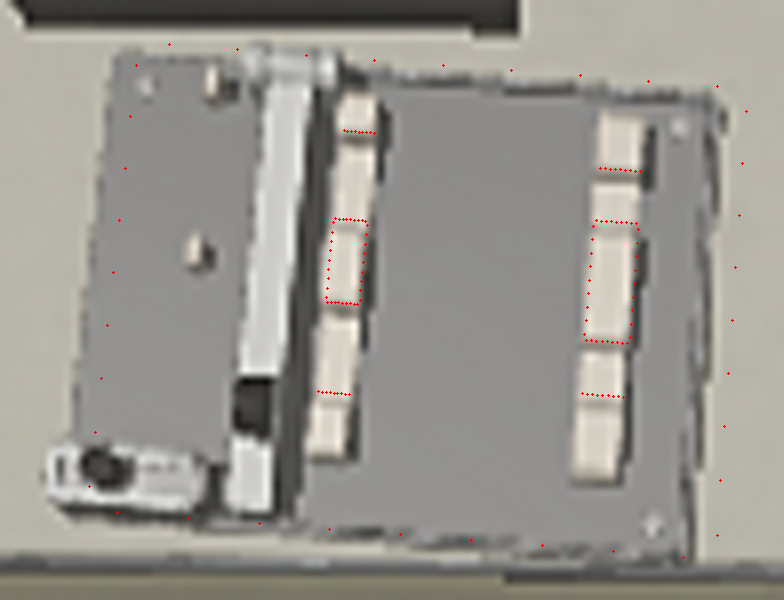

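The comb edges fit well. The plate edges do not: the plate isn't centred on the origin in y. I'll refit on combs and keeper only, and overlay the posts, keeper and grip as a check.

```bash
python3 - <<'E'
import re
s=open("ref.py").read()
i=s.index("E=[((.086"); j=s.index("\n",i)
s=s[:i]+"E=[((-.08,.0415,.053),(.06,.0415,.053)),((-.08,.0575,.053),(.06,.0575,.053))]"+s[j:]
open("ref.py","w").write(s)
E
python3 - <<'E'
from ref import *
I={n:np.load(f"{n}.npy") for n in("top","scene")}
q=refine(I,np.array([.524,-.0735,-.064]))
W=lambda l:np.append(R(q[2])@np.array(l[:2])+q[:2],l[2])
extra=[(-.051,.0495,.071),(.0035,.080,.033),(.0655,.080,.033),(-.086,-.112,.008),(.086,-.112,.008),(.086,.112,.008)]
A=[]
for n,(u,v,w,hh) in dict(top=(252,190,98,68),scene=(268,190,98,72)).items():
    k=5
    a=cv2.resize(I[n][v:v+hh,u:u+w].clip(0,255).astype(np.uint8),None,fx=8,fy=8 if 0 else 4.2*2,interpolation=cv2.INTER_CUBIC) if 0 else cv2.resize(I[n][v:v+hh,u:u+w].clip(0,255).astype(np.uint8),None,fx=k,fy=k,interpolation=cv2.INTER_CUBIC)
    f=lambda x:tuple(int(round((c-o+.5)*k)) for c,o in zip(proj(n,x),(u,v)))
    for e in E:
        for x in pts(q,e)[::4]: cv2.circle(a,f(x),0,(0,0,255),-1)
    for l in extra: cv2.circle(a,f(W(l)),3,(0,255,0),1)
    A.append(a[:340][:, :400] if 0 else a)
m=min(x.shape[0] for x in A)
cv2.imwrite("pics/fit2.png",np.hstack([cv2.resize(x[:m,:],None,fx=.8,fy=1.0) if 0 else x[:m,:400] for x in A]))
E
```

```text
('top',) [ 0.54733871 -0.07455119 -0.09250781] -291.8802541059049
('scene',) [ 0.522235   -0.07484854 -0.04476312] -267.8396828661133
('top', 'scene') [ 0.52413882 -0.07423529 -0.05367073] -550.347305760733
```

View pics/fit2.png

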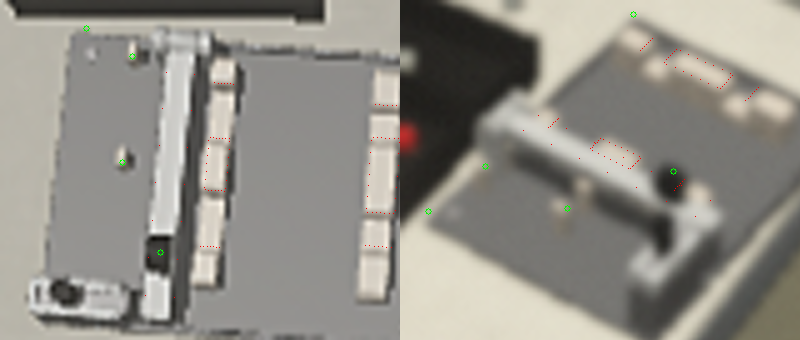

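```bash
cat >> h.py <<'E'
Q=None
E
python3 - <<'E'
from h import *
P=lambda u,v:np.array([252+u/8-.5,190+v/8-.5])
# block corners/edge centres at top (z=34): upper (far) edges etc
O=[]
for (u,v),x in zip([(361,132),(350,219),(345,304),(334,393)],[.053,.021,-.009,-.041]): O.append(("top",P(u,v),(x,.026,.034)))
for (u,v),x in zip([(620,170),(615,222),(608,341),(602,396)],[.0465,.0275,-.0155,-.0345]): O.append(("top",P(u,v),(x,-.068,.034)))
O+=[("top",P(255,402),(-.051,.0495,.071))]
q,r=fit(O,0.);print(q,r.round(2).tolist())
for x in(.524,):
  W=lambda l:(R(q[2])@np.array(l)+q[:2]).round(4)
print("grip",W((-.051,.0495)),"near",W((-.025,-.0165)),"far",W((.037,-.0165)),"hinge",W((.074,.0495)))
k=ray("top",P(107,466),.087);print("knob",k,R(q[2]).T@(k-q[:2]))
go(*W((-.051,.0495)),.13,q[2])
E
```

```text
[ 0.52411776 -0.07414758 -0.06318699] [[-0.21, 0.02], [0.12, 0.12], [-0.25, -0.09], [0.05, 0.02], [0.09, -0.03], [0.21, 0.0], [-0.07, 0.1], [0.17, -0.08], [-0.1, -0.06]]
grip [ 0.4763 -0.0215] near [ 0.4981 -0.089 ] far [ 0.56  -0.093] hinge [ 0.6011 -0.0294]
knob [0.45187427 0.02495877] [-0.07835738  0.09434675]
move [ 44.06 -36.79   6.07  23.49] t 0.7
```

servo_tool --pt "4 -3.3 0 3" --pt "10 -8.4 0 7" --pt "16 -13.4 0 12" --pt "22 -18.4 0 16" --pt "28 -23.4 2 20" --pt "34 -28.4 4 23.5" --pt "39 -32.6 5 23.5" --pt "42.5 -35.5 6 23.5" --claw 120

```text
time: 1.7
tool_pos: [0.4321, -0.0966, 0.1444]
ee_rot: [3.141, -0.002, -0.063]
wrist_force: [0.7, -1.0, -0.1]
width: 0.0498
finger_force: 0.0
```

Run:
```python
from h import *
o=get_obs();print(o["tool_pos"],o["ee_rot"],o["width"],o["joint_positions"],o["wrist_force"])
go(.4783,-.0215,.071,-.063)
```

```text
[ 0.43214385 -0.09659959  0.14443277] [ 3.14082372e+00 -1.64854140e-03 -6.34748855e-02] 0.04981647040852665 [-3.47862028e-01 -1.42582121e-01  1.68639083e+00 -2.75603776e-04
  1.59598588e+00  1.28640263e+00] [ 0.6833009  -1.01487683 -0.05204864]
move [ 4.13 -7.79  7.34 -0.03] t 1.7
```

servo_tool --pt "0 0 0 0" --pt "0 0 0 0" --pt "0 0 0 0"

```text
time: 2.08
tool_pos: [0.4311, -0.0998, 0.1448]
ee_rot: [3.141, -0.001, -0.066]
wrist_force: [-0.1, -0.5, 0.2]
width: 0.0499
finger_force: 0.0
```

Run:
```python
from h import *
go(.4783,-.0215,.071,-.063)
```

```text
move [ 4.2  -8.12  7.38 -0.16] t 2.08
```

servo_tool --pt "1.5 -2.8 0 0" --pt "3.0 -5.8 0 0" --pt "4.2 -8.1 1 0" --pt "4.2 -8.1 3.5 0" --pt "4.2 -8.1 5.5 0" --pt "4.2 -8.1 7 0" --pt "4.2 -8.1 7.35 0" --pt "4.2 -8.1 7.35 0"

```text
time: 3.08
tool_pos: [0.4785, -0.0208, 0.0712]
ee_rot: [3.141, -0.001, -0.064]
wrist_force: [0.2, 0.2, 0.1]
width: 0.0495
finger_force: 0.0
```

Run:
```python
from h import *
import cv2
go(.4783,-.0215,.071,-.063)
A=[]
for n,(u,v) in dict(top=(245,180),scene=(270,180)).items():
    A.append(cv2.resize(snapshot(n)[v:v+80,u:u+80],None,fx=5,fy=5,interpolation=cv2.INTER_CUBIC))
cv2.imwrite("pics/g1.png",np.hstack(A))
```

```text
move [-0.02  0.07  0.02 -0.08] t 3.08
```

View pics/g1.png

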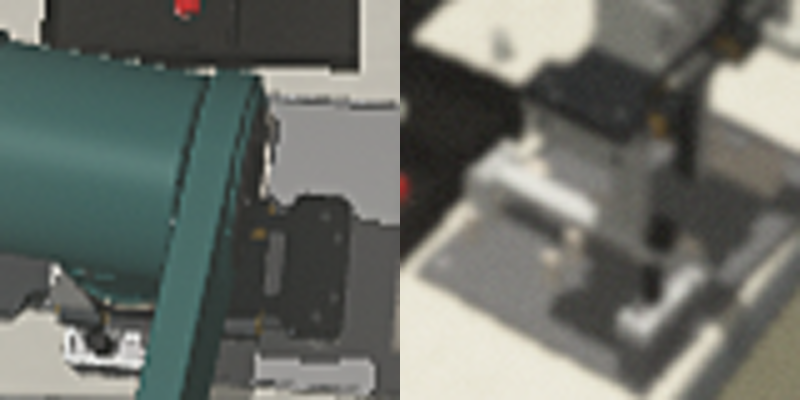

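The grip disc sits between the fingers in the scene view, near (655,235). I'll pinch it.

servo_tool --pt "0 0 0 0" --pt "0 0 0 0" --pt "0 0 0 0" --pt "0 0 0 0" --pt "0 0 0 0" --claw 255

```text
time: 3.8
tool_pos: [0.4783, -0.0202, 0.0707]
ee_rot: [3.141, 0.0, -0.063]
wrist_force: [-0.8, -0.4, 0.3]
width: 0.0029
finger_force: 0.0
```

Run:
```python
from h import *
r=lambda t:np.array([-.125*np.cos(t)+.0155*np.sin(t),0,.125*np.sin(t)+.0155*np.cos(t)])*100
for t in np.linspace(0,1.72,17): d=r(t)-r(0); print(round(t,2),d[0].round(1),(-d[2]).round(1))
```

```text
0.0 0.0 -0.0
0.11 0.2 -1.3
0.22 0.6 -2.6
0.32 1.1 -3.9
0.43 1.8 -5.1
0.54 2.6 -6.2
0.64 3.4 -7.2
0.75 4.4 -8.1
0.86 5.5 -8.9
0.97 6.7 -9.6
1.08 7.9 -10.2
1.18 9.2 -10.6
1.29 10.5 -10.9
1.4 11.9 -11.0
1.5 13.2 -11.0
1.61 14.6 -10.9
1.72 15.9 -10.6
```

The fingers closed with nothing between them, so I'll look at why.

Run:
```python
from h import *
import cv2
s=snapshot("scene");n="scene";u,v=280,175
a=cv2.resize(s[v:v+75,u:u+100],None,fx=8,fy=8,interpolation=cv2.INTER_CUBIC)
o=get_obs();p=o["tool_pos"];print(p,o["width"],o["finger_force"])
for x,c in((p-[0,0,.014],(0,0,255)),(p+[0,0,.03],(0,255,255)),(np.array([.4763,-.0215,.06]),(0,255,0)),(np.array([.4763,-.0215,.071]),(0,255,0))):
    cv2.circle(a,tuple(int(round((t-b+.5)*8)) for t,b in zip(proj(n,x),(u,v))),4,c,1)
cv2.imwrite("pics/g2.png",a)
```

```text
[ 0.47828066 -0.02017044  0.07074577] 0.0011090829462575616 0.0
```

View pics/g2.png

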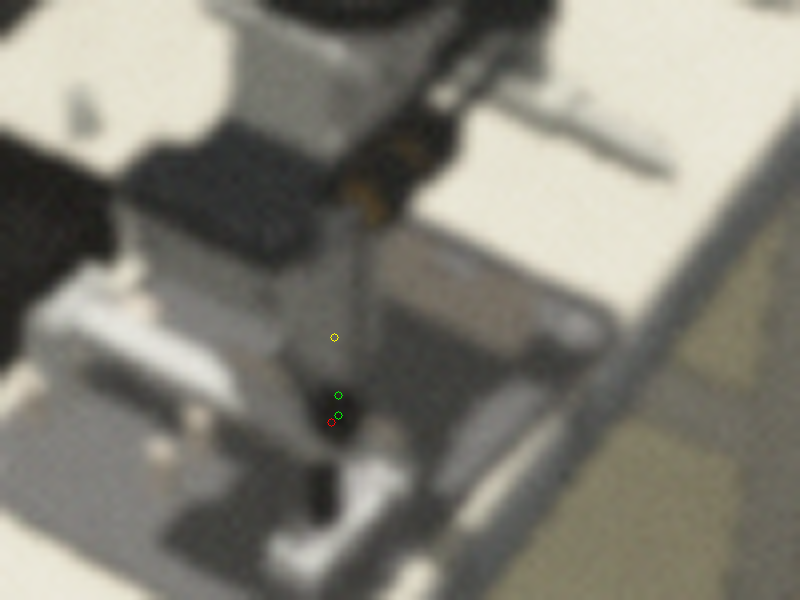

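servo_tool --pt "0 0 0.15 0" --pt "0 0 0.3 0" --pt "0 0 0.4 0"

```text
time: 4.22
tool_pos: [0.4782, -0.0202, 0.0666]
ee_rot: [3.142, 0.0, -0.063]
wrist_force: [0.1, 0.4, -0.6]
width: 0.0004
finger_force: 0.0
```

servo_tool --pt "0 0 0.15 0" --pt "0 0 0.3 0" --pt "0 0 0.3 0"

```text
time: 4.6
tool_pos: [0.4782, -0.0202, 0.0636]
ee_rot: [3.142, 0.0, -0.063]
wrist_force: [0.8, 0.2, -0.2]
width: 0.0001
finger_force: 0.0
```

Run:
```python
from ref import *
np.save("b0.npy",img("scene",5))
o=get_obs();print(o["tool_pos"],o["width"]); np.save("b0p.npy",o["tool_pos"])
# where does start TCP project & where was robot in top0
a=cv2.imread("pics/top0.png").astype(int);b=img("top",3)
d=np.abs(a-b).max(2)>25
print(proj("top",np.array([.1868,-.5167,.1896])),proj("top",np.array([.1868,-.5167,.28])))
ys,xs=np.where(d[300:,420:]);print(xs.min()+420,xs.max()+420,ys.min()+300)
```

```text
[ 0.47835776 -0.02019466  0.06384223] 0.0006595797244056481
[491.43781765 362.23496557] [508.53238733 368.71817052]
438 624 341
```

servo_tool --pt "0 0 -2 0" --pt "0 0 -6 0" --pt "0 0 -10 0" --pt "0 3 -11 0" --pt "0 8 -11 0" --pt "0 14 -11 0" --pt "0 19 -10 0" --pt "0 21 -7 0"

```text
time: 6.0
tool_pos: [0.4658, -0.2333, 0.1352]
ee_rot: [3.139, -0.004, -0.066]
wrist_force: [0.4, -0.1, -0.1]
width: 0.0002
finger_force: 0.0
```

servo_tool --pt "0 0 2 0" --pt "0 0 3 0" --pt "0 0 3 0" --pt "0 0 3 0"

```text
time: 6.5
tool_pos: [0.4658, -0.2298, 0.105]
ee_rot: [3.14, -0.002, -0.063]
wrist_force: [0.6, 0.2, 0.5]
width: -0.0
finger_force: 0.0
```

Run:
```python
from ref import *
b1=img("scene",5);b0=np.load("b0.npy");s=np.load("scene.npy")
p=get_obs()["tool_pos"];print(p)
A=[]
for im,q,(u,v) in((b0,np.load("b0p.npy"),(290,185)),(s,np.load("b0p.npy"),(290,185)),(b1,p,(320,165))):
    a=cv2.resize(im[v:v+75,u:u+50].clip(0,255).astype(np.uint8),None,fx=5.3,fy=8,interpolation=cv2.INTER_CUBIC)
    for x,c in((q-[0,0,.014],(0,0,255)),(q+[0,0,.03],(0,255,255))):
        w=proj("scene",x);cv2.circle(a,(int((w[0]-u+.5)*5.3),int((w[1]-v+.5)*8)),4,c,1)
    A.append(a)
cv2.imwrite("pics/cmp.png",np.hstack(A))
```

```text
[ 0.46542811 -0.22981117  0.10454415]
```

View pics/cmp.png

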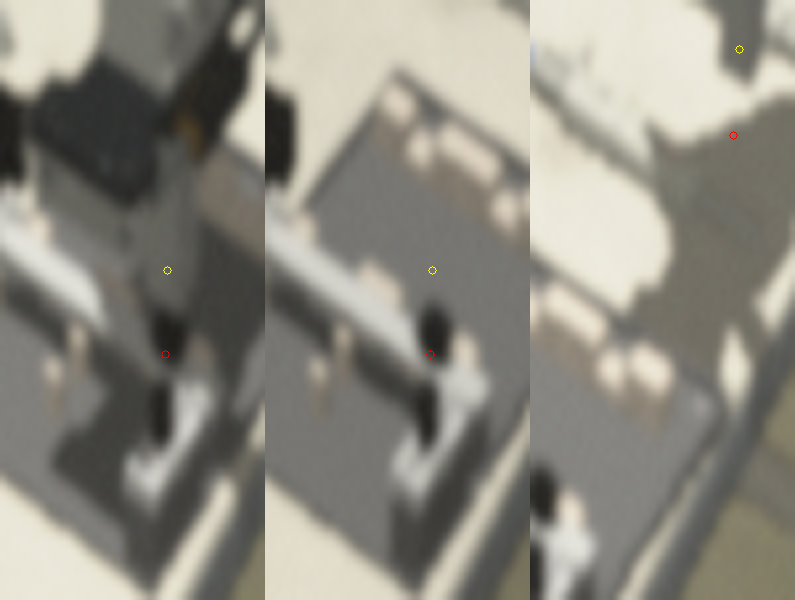

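The third panel shows the closed fingertips near (745,82), about 25 mm above the predicted point (733,135), so the fingers passed over the disc. I'll measure the true fingertip height by touching the bare counter.

servo_tool --pt "0 -0.6 2 0" --pt "0 -0.6 5 0" --pt "0 -0.6 7.5 0" --pt "0 -0.6 8.3 0" --pt "0 -0.6 8.5 0" --pt "0 -0.6 8.5 0"

```text
time: 7.5
tool_pos: [0.4661, -0.2242, 0.0199]
ee_rot: [3.141, -0.002, -0.063]
wrist_force: [0.2, 0.3, 0.0]
width: 0.0005
finger_force: 0.0
```

servo_tool --pt "0 0 0.1 0" --pt "0 0 0.2 0" --pt "0 0 0.3 0" --pt "0 0 0.4 0" --pt "0 0 0.5 0" --pt "0 0 0.6 0" --pt "0 0 0.6 0"

```text
time: 8.38
tool_pos: [0.4653, -0.2237, 0.0127]
ee_rot: [-3.142, 0.0, -0.063]
wrist_force: [0.3, 0.5, -0.3]
width: 0.0006
finger_force: 0.0
```

servo_tool --pt "0 0 0.15 0" --pt "0 0 0.3 0" --pt "0 0 0.45 0" --pt "0 0 0.6 0" --pt "0 0 0.75 0" --pt "0 0 0.75 0"

```text
time: 9.12
tool_pos: [0.4653, -0.2237, 0.0051]
ee_rot: [-3.142, 0.0, -0.063]
wrist_force: [0.2, 0.5, 0.3]
width: 0.0007
finger_force: 0.0
```

Run:
```python
from ref import *
b=img("scene",6);np.save("c0.npy",b);p=get_obs()["tool_pos"];print(p)
A=[]
for im,(u,v) in((b,(325,175)),(np.load("scene.npy"),(325,175))):
    a=cv2.resize(im[v:v+60,u:u+50].clip(0,255).astype(np.uint8),None,fx=8,fy=8,interpolation=cv2.INTER_CUBIC)
    for x,c in((p-[0,0,.014],(0,0,255)),(p*[1,1,0],(0,255,0)),(p+[0,0,.03],(0,255,255))):
        w=proj("scene",x);cv2.circle(a,(int((w[0]-u+.5)*8),int((w[1]-v+.5)*8)),4,c,1)
    A.append(a)
cv2.imwrite("pics/cmp2.png",np.hstack(A))
```

```text
[ 0.46545216 -0.22380489  0.00540251]
```

View pics/cmp2.png

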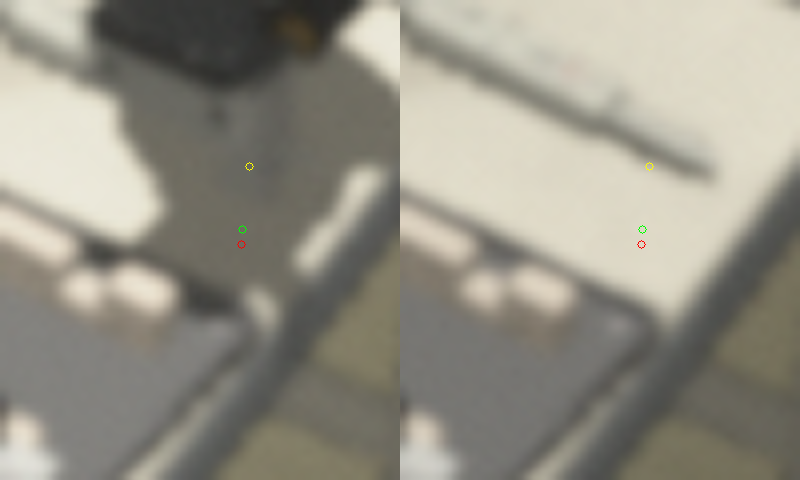

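The picture shows the tips still clear of the counter, at about (260,195) against the predicted (241,245). I'll go on descending until contact.

servo_tool --pt "0 0 0.2 0" --pt "0 0 0.4 0" --pt "0 0 0.6 0" --pt "0 0 0.8 0" --pt "0 0 1.0 0" --pt "0 0 1.0 0"

```text
time: 10.18
tool_pos: [0.4652, -0.2237, -0.0049]
ee_rot: [-3.141, 0.0, -0.063]
wrist_force: [0.1, 1.0, 0.0]
width: 0.0004
finger_force: 0.0
```

servo_tool --pt "0 0 0.1 0" --pt "0 0 0.2 0" --pt "0 0 0.3 0" --pt "0 0 0.4 0" --pt "0 0 0.5 0" --pt "0 0 0.5 0"

```text
time: 10.92
tool_pos: [0.4653, -0.2237, -0.0098]
ee_rot: [-3.142, 0.0, -0.063]
wrist_force: [0.8, 0.4, -0.6]
width: 0.0008
finger_force: 0.0
```

servo_tool --pt "0 0 0.1 0" --pt "0 0 0.2 0" --pt "0 0 0.3 0" --pt "0 0 0.4 0" --pt "0 0 0.4 0"

```text
time: 11.55
tool_pos: [0.4653, -0.2237, -0.0138]
ee_rot: [-3.142, 0.0, -0.063]
wrist_force: [0.2, 0.2, 0.1]
width: 0.0005
finger_force: 0.0
```

servo_tool --pt "0 0 0.1 0" --pt "0 0 0.2 0" --pt "0 0 0.3 0" --pt "0 0 0.3 0"

```text
time: 12.05
tool_pos: [0.4656, -0.2239, -0.0146]
ee_rot: [3.141, -0.0, -0.063]
wrist_force: [-3.7, 2.5, 11.1]
width: 0.0007
finger_force: 5.4
```

Contact comes at a reported z of -0.0143, so the real fingertips are at z_tcp + 14 mm, about 28 mm higher than stated. I'll raise the tool and check the lateral offset numerically against the white counter.

servo_tool --pt "0 0 -2 0" --pt "0 0 -7 0" --pt "0 0 -11.5 0" --pt "0 0 -12 0" --pt "0 0 -12 0" --pt "0 0 -12 0"

```text
time: 12.8
tool_pos: [0.4641, -0.223, 0.1009]
ee_rot: [-3.14, 0.004, -0.063]
wrist_force: [-0.2, 0.3, 0.2]
width: 0.0003
finger_force: 0.0
```

Run:
```python
from ref import *
b=img("scene",6);s=np.load("scene.npy");o=get_obs();p=o["tool_pos"];print(p,o["ee_rot"])
g=b.mean(2);
t=proj("scene",p+[0,0,.0143]);print("tip pred",t,"up",proj("scene",p+[0,0,.0343]))
for v in range(int(t[1])-12,int(t[1])+6): print(v,g[v,int(t[0])-9:int(t[0])+12].astype(int).tolist())
# predicted silhouette corners at tip & higher
c=np.array([proj("scene",p+[np.cos(-.063)*a-np.sin(-.063)*bb,np.sin(-.063)*a+np.cos(-.063)*bb,h]) for h in(.0143,.0343) for a in(-.008,.008) for bb in(-.0125,.0125)]);print(c.round(1).tolist(), int(t[0])-9)
```

```text
[ 0.46504513 -0.22355313  0.10249749] [-3.14095816e+00  1.23327949e-03 -6.33531147e-02]
tip pred [357.74254072 176.17389366] up [358.26113549 171.21917494]
164 [141, 128, 116, 110, 103, 93, 87, 87, 98, 105, 106, 103, 102, 100, 102, 122, 164, 198, 211, 218, 224]
165 [187, 168, 149, 133, 117, 104, 95, 94, 98, 103, 104, 102, 102, 99, 100, 122, 165, 201, 213, 216, 219]
166 [218, 207, 193, 174, 154, 135, 118, 108, 103, 105, 102, 102, 101, 97, 101, 127, 172, 204, 213, 210, 208]
167 [228, 225, 220, 211, 197, 179, 154, 128, 110, 103, 102, 103, 101, 98, 102, 127, 170, 198, 204, 198, 197]
168 [230, 230, 229, 226, 222, 211, 185, 148, 117, 106, 103, 102, 99, 98, 103, 120, 154, 176, 180, 181, 190]
169 [231, 231, 230, 230, 228, 222, 197, 155, 118, 106, 103, 102, 99, 97, 102, 114, 135, 151, 154, 161, 175]
170 [230, 230, 230, 231, 229, 223, 197, 154, 118, 106, 105, 103, 100, 98, 104, 121, 136, 142, 136, 138, 150]
171 [230, 231, 232, 230, 230, 223, 195, 149, 115, 106, 104, 103, 100, 98, 115, 143, 162, 164, 153, 145, 140]
172 [230, 231, 230, 230, 229, 222, 193, 147, 113, 105, 104, 103, 101, 101, 122, 
[... 452 characters left out ...]
8, 205, 199, 208]
177 [227, 227, 228, 229, 229, 229, 226, 221, 212, 199, 185, 167, 157, 170, 196, 209, 203, 186, 165, 155, 167]
178 [226, 227, 228, 229, 228, 229, 228, 228, 225, 222, 213, 197, 180, 173, 175, 176, 163, 143, 128, 121, 128]
179 [228, 228, 227, 229, 228, 227, 227, 227, 226, 222, 212, 193, 170, 151, 140, 135, 125, 118, 112, 110, 112]
180 [227, 228, 227, 227, 225, 222, 219, 218, 214, 202, 183, 160, 138, 124, 117, 113, 111, 111, 110, 109, 109]
181 [221, 224, 223, 218, 213, 201, 189, 182, 176, 159, 142, 126, 117, 113, 111, 110, 109, 109, 108, 108, 109]
[[361.9, 175.1], [357.9, 179.2], [357.6, 173.2], [353.5, 177.3], [362.5, 170.1], [358.4, 174.2], [358.1, 168.3], [354.0, 172.3]] 348
```

```bash
sed -i 's/^Q=None/Q=np.array([.5241,-.0741,-.0632])\nW=lambda x,y:R(Q[2])@np.array([x,y])+Q[:2]\nZT=-.0143  # reported tcp z = tip height + ZT/' h.py
python3 - <<'E'
from h import *
go(*W(-.049,.0495),.0417,Q[2])
E
```

```text
move [ 5.000e-02 -2.024e+01  6.080e+00 -1.000e-02] t 13.1
```

servo_tool --pt "0 -3 0 0" --pt "0 -8 -1 0" --pt "0 -13 -1 0" --pt "0 -18 -1 0" --pt "0 -20.2 0 0" --pt "0 -20.2 3 0" --pt "0 -20.2 5.5 0" --pt "0 -20.2 6.1 0" --claw 120

```text
time: 14.1
tool_pos: [0.4766, -0.0218, 0.0403]
ee_rot: [-3.141, 0.004, -0.063]
wrist_force: [-0.4, 0.0, -0.3]
width: 0.0499
finger_force: 0.0
```

servo_tool --pt "0 0 0 0" --pt "0 0 0 0"

```text
time: 14.35
tool_pos: [0.4792, -0.0225, 0.0436]
ee_rot: [3.141, -0.002, -0.064]
wrist_force: [0.4, 0.1, 0.5]
width: 0.0495
finger_force: 0.0
```

servo_tool --pt "0 0 0 0" --pt "0 0 0 0" --pt "0 0 0 0" --pt "0 0 0 0" --claw 255

```text
time: 14.85
tool_pos: [0.4782, -0.0214, 0.0423]
ee_rot: [-3.14, -0.0, -0.064]
wrist_force: [0.5, 8.7, 0.4]
width: 0.0134
finger_force: 4.2
```

servo_tool --pt "0 0 0 0" --pt "0 0 0 0"

```text
time: 15.1
tool_pos: [0.4783, -0.0206, 0.0423]
ee_rot: [-3.139, -0.0, -0.063]
wrist_force: [-0.1, 5.2, 0.8]
width: 0.0114
finger_force: 30.0
```

servo_tool --pt "0.2 0 -1.3 0" --pt "0.6 0 -2.6 0" --pt "1.1 0 -3.9 0" --pt "1.8 0 -5.1 0" --pt "2.6 0 -6.2 0" --pt "3.4 0 -7.2 0" --pt "4.4 0 -8.1 0" --pt "5.5 0 -8.9 0"

```text
time: 16.1
tool_pos: [0.5321, -0.0241, 0.1299]
ee_rot: [-3.139, 0.004, -0.062]
wrist_force: [-0.1, 5.2, -5.2]
width: 0.0119
finger_force: 30.0
```

servo_tool --pt "1.2 0 -0.7 0" --pt "2.4 0 -1.3 0" --pt "3.7 0 -1.7 0" --pt "5.0 0 -2.0 0" --pt "6.4 0 -2.1 0" --pt "7.7 0 -2.1 0" --pt "9.1 0 -2.0 0" --pt "9.1 0 -2.0 0"

```text
time: 17.1
tool_pos: [0.6239, -0.0299, 0.1505]
ee_rot: [-3.139, 0.002, -0.062]
wrist_force: [-0.7, 4.6, -0.2]
width: 0.0116
finger_force: 30.0
```

servo_tool --pt "0 0 0 0" --pt "0 0 0 0" --pt "0 0 0 0" --pt "0 0 -2 0" --pt "0 0 -5 0" --pt "0 0 -8 0" --pt "-3 0 -8 0" --pt "-5 2 -8 0" --claw 120

```text
time: 18.1
tool_pos: [0.5723, -0.0479, 0.2323]
ee_rot: [3.141, -0.002, -0.062]
wrist_force: [0.2, -0.3, -0.1]
width: 0.0498
finger_force: 0.0
```

Run:
```python
from h import *
go(.5328,-.2715,-.0113,-.126)
```

```text
move [-2.56 22.56 24.36  3.68] t 18.1
```

servo_tool --pt "-1 3 0 3.7" --pt "-1.5 8 2 3.7" --pt "-2 14 5 3.7" --pt "-2.5 19 9 3.7" --pt "-2.5 22 13 3.7" --pt "-2.5 22.5 17 3.7" --pt "-2.5 22.5 18 3.7" --pt "-2.5 22.5 18 3.7"

```text
time: 19.1
tool_pos: [0.5336, -0.271, 0.0516]
ee_rot: [3.141, 0.0, -0.128]
wrist_force: [-0.6, -0.1, 0.7]
width: 0.0501
finger_force: 0.0
```

Run:
```python
from h import *
go(.5328,-.2715,-.0113,-.126)
```

```text
move [-0.07  0.06  6.29 -0.09] t 19.1
```

servo_tool --pt "0 0 2.5 0" --pt "0 0 5 0" --pt "0 0 6 0" --pt "0 0 6.3 0" --pt "0 0 6.3 0" --pt "0 0 6.3 0"

```text
time: 19.85
tool_pos: [0.5344, -0.2717, -0.0103]
ee_rot: [3.14, -0.002, -0.128]
wrist_force: [-0.2, -0.5, 0.5]
width: 0.0497
finger_force: 0.0
```

servo_tool --pt "0 0 0 0" --pt "0 0 0 0" --pt "0 0 0 0" --pt "0 0 0 0" --pt "0 0 0 0" --claw 255

```text
time: 20.48
tool_pos: [0.5335, -0.2713, -0.0116]
ee_rot: [3.141, -0.0, -0.128]
wrist_force: [-1.3, -0.0, 0.8]
width: 0.0248
finger_force: 29.8
```

servo_tool --pt "0 0 -0.5 0" --pt "0 0 -2 0" --pt "0 0 -5 0" --pt "0 0 -9 0" --pt "0 0 -9 -8" --pt "0 0 -9 -18" --pt "0 0 -9 -28" --pt "0 0 -9 -38"

```text
time: 21.48
tool_pos: [0.5338, -0.2712, 0.0796]
ee_rot: [3.14, -0.001, 0.541]
wrist_force: [0.2, 0.1, -0.1]
width: 0.0249
finger_force: 29.8
```

servo_tool --pt "0 0 0 -10" --pt "0 0 0 -20" --pt "0 0 0 -30" --pt "0 0 0 -40" --pt "0 0 0 -50" --pt "0 0 0 -55.5" --pt "0 0 0 -55.5" --pt "0 0 0 -55.5"

```text
time: 22.48
tool_pos: [0.5337, -0.2713, 0.0789]
ee_rot: [3.141, 0.0, 1.503]
wrist_force: [0.7, 0.3, -1.9]
width: 0.0248
finger_force: 29.8
```

Run:
```python
from h import *
print(W(.037,-.0165)); x,y=W(.037,-.0165); go(x,y+.001,.065,1.5076); o=get_obs(); print(o["width"],o["joint_positions"])
```

```text
[ 0.55998403 -0.0929039 ]
move [18.07  1.4   1.39 -0.29] t 22.48
0.024755867589698236 [-5.64894148e-01  2.39984440e-01  1.41913128e+00 -6.57156959e-06
  1.48161616e+00 -4.96711157e-01]
```

servo_tool --pt "3 0.2 0 -0.3" --pt "7 0.5 0 -0.3" --pt "11 0.9 0 -0.3" --pt "15 1.2 0 -0.3" --pt "17.5 1.4 0.5 -0.3" --pt "18.1 1.4 1.4 -0.3" --pt "18.1 1.4 1.4 -0.3" --pt "18.1 1.4 1.4 -0.3"

```text
time: 23.48
tool_pos: [0.5595, -0.0926, 0.0642]
ee_rot: [-3.141, 0.001, 1.508]
wrist_force: [-0.0, 0.2, -0.5]
width: 0.0251
finger_force: 29.8
```

Run:
```python
from ref import *
x,y=W(.037,-.0165); go(x,y+.001,.0032,1.5076)
o=get_obs();p=o["tool_pos"];b=img("scene",4);s=np.load("scene.npy")
d=np.abs(b-s).max(2)
# pipette visibility: nose tip and button predicted in scene; look along axis for blue button
ax=np.array([np.cos(1.5076),np.sin(1.5076)])
zc=p[2]+.0143+.009
for t in(-.08,.113): print(t,proj("scene",np.append(p[:2]+ax*t,zc)))
u,v=proj("scene",np.append(p[:2]+ax*.11,zc)).astype(int)
blue=b[v-15:v+15,u-15:u+15]; m=(blue[:,:,0]-blue[:,:,2]); i=np.unravel_index(m.argmax(),m.shape); print("blue",i[1]+u-15,i[0]+v-15,m.max())
t=img("top",4); u,v=proj("top",np.append(p[:2]+ax*.11,zc)).astype(int); blue=t[v-12:v+12,u-12:u+12]; m=(blue[:,:,0]-blue[:,:,2]); w=np.clip(m-25,0,None);yy,xx=np.mgrid[:24,:24]; print("top blue",(w*xx).sum()/w.sum()+u-12,(w*yy).sum()/w.sum()+v-12,m.max(),"pred",proj("top",np.append(p[:2]+ax*.11,zc)))
```

```text
move [0.07 0.05 6.1  0.01] t 23.48
-0.08 [324.81893289 182.36872878]
0.113 [288.22832661 216.79920004]
blue 288 215 80.5
top blue 261.0376811594203 200.68309178743962 34.75 pred [269.69325949 205.75286649]
```

servo_tool --pt "0 0 1 0" --pt "0 0 2.5 0" --pt "0 0 3.7 0" --pt "0 0 4.2 0" --pt "0 0 4.5 0" --pt "0 0 4.7 0" --pt "0 0 4.7 0"

```text
time: 24.75
tool_pos: [0.5598, -0.0916, 0.0175]
ee_rot: [3.141, 0.0, 1.509]
wrist_force: [-0.1, 0.7, -1.4]
width: 0.0245
finger_force: 29.8
```

Run:
```python
from h import *
x,y=W(.037,-.0165); go(x,y+.001,.0032,1.5076); print(get_obs()["wrist_force"],get_obs()["wrist_torque"])
```

```text
move [-0.03  0.02  1.43  0.09] t 24.75
[-0.10102069  0.74599171 -1.3595455 ] [-0.12235537 -0.107749    0.04486495]
```

servo_tool --pt "0 0 0.2 0" --pt "0 0 0.4 0" --pt "0 0 0.6 0" --pt "0 0 0.7 0" --pt "0 0 0.7 0"

```text
time: 25.38
tool_pos: [0.5595, -0.0915, 0.0101]
ee_rot: [-3.141, 0.0, 1.509]
wrist_force: [0.8, -0.4, -0.2]
width: 0.0248
finger_force: 29.8
```

servo_tool --pt "0 0 0.2 0" --pt "0 0 0.4 0" --pt "0 0 0.5 0" --pt "0 0 0.5 0"

```text
time: 25.88
tool_pos: [0.5596, -0.0916, 0.0052]
ee_rot: [-3.142, 0.0, 1.509]
wrist_force: [0.0, -0.4, -1.4]
width: 0.0246
finger_force: 29.8
```

servo_tool --pt "0 0 0.1 0" --pt "0 0 0.2 0" --pt "0 0 0.25 0" --pt "0 0 0.25 0"

```text
time: 26.38
tool_pos: [0.5597, -0.0915, 0.003]
ee_rot: [3.141, 0.0, 1.509]
wrist_force: [0.2, 0.9, 0.6]
width: 0.0246
finger_force: 29.8
```

servo_tool --pt "0 0 0.1 0" --pt "0 0 0.1 0"

```text
time: 26.62
tool_pos: [0.5598, -0.0915, 0.0028]
ee_rot: [3.141, 0.0, 1.509]
wrist_force: [-1.4, 1.8, 5.0]
width: 0.0246
finger_force: 29.8
```

servo_tool --pt "0 0 0 0" --pt "0 0 0 0" --pt "0 0 0 0" --pt "0 0 -1.5 0" --pt "0 0 -4 0" --pt "0 0 -7 0" --pt "0 0 -9 0" --pt "0 0 -9 0" --claw 140

```text
time: 27.62
tool_pos: [0.5615, -0.092, 0.0951]
ee_rot: [3.136, 0.001, 1.509]
wrist_force: [-0.6, 0.1, -0.9]
width: 0.0424
finger_force: 0.0
```

Run:
```python
from h import *
print(get_obs()["joint_positions"][5]); go(.5350,-.4014,-.0113,-.146)
```

```text
-0.20046643641828713
move [-31.04  -0.74  10.64  94.84] t 27.62
```

servo_tool --pt "-2 0 0 5" --pt "-6 0 0 15" --pt "-11 -0.2 0 25" --pt "-16 -0.4 0 35" --pt "-21 -0.5 0 45" --pt "-26 -0.6 0 55" --pt "-30 -0.7 0 65" --pt "-31 -0.7 0 75"

```text
time: 28.62
tool_pos: [0.532, -0.4029, 0.09]
ee_rot: [-3.14, 0.002, 0.191]
wrist_force: [-0.0, 0.9, 0.3]
width: 0.0424
finger_force: 0.0
```

servo_tool --pt "0 0 0 9.5" --pt "0 0 0 19.5" --pt "0 0 0 19.5" --pt "0 0 0 19.5" --claw 120

```text
time: 29.12
tool_pos: [0.5333, -0.4002, 0.0912]
ee_rot: [-3.141, 0.001, -0.138]
wrist_force: [-0.7, 1.1, -0.0]
width: 0.0499
finger_force: 0.0
```

Run:
```python
from h import *
go(.5350,-.4014,-.0113,-.146)
```

```text
move [ 0.19  0.09 10.25  0.48] t 29.12
```

servo_tool --pt "0.1 0.1 2 0.5" --pt "0.1 0.1 5 0.5" --pt "0.1 0.1 8 0.5" --pt "0.1 0.1 9.7 0.5" --pt "0.1 0.1 10.2 0.5" --pt "0.1 0.1 10.25 0.5" --pt "0.1 0.1 10.25 0.5"

```text
time: 30.0
tool_pos: [0.5352, -0.4024, -0.0091]
ee_rot: [3.14, -0.002, -0.149]
wrist_force: [0.3, 0.2, -0.0]
width: 0.0495
finger_force: 0.0
```

servo_tool --pt "0 0 0 0" --pt "0 0 0 0" --pt "0 0 0 0" --pt "0 0 0 0" --pt "0 0 0 0" --claw 255

```text
time: 30.62
tool_pos: [0.5344, -0.4019, -0.0103]
ee_rot: [3.141, -0.0, -0.149]
wrist_force: [-0.6, -0.7, 2.4]
width: 0.0246
finger_force: 29.8
```

servo_tool --pt "0 0 -0.5 0" --pt "0 0 -2 0" --pt "0 0 -5 0" --pt "0 0 -9 0" --pt "0 0 -9 -8" --pt "0 0 -9 -18" --pt "0 0 -9 -28" --pt "0 0 -9 -38"

```text
time: 31.62
tool_pos: [0.5346, -0.4016, 0.0803]
ee_rot: [3.141, -0.0, 0.52]
wrist_force: [0.3, 1.4, -0.6]
width: 0.0247
finger_force: 29.8
```

servo_tool --pt "0 0 0 -10" --pt "0 0 0 -20" --pt "0 0 0 -30" --pt "0 0 0 -40" --pt "0 0 0 -50" --pt "0 0 0 -56.5" --pt "0 0 0 -56.5" --pt "0 0 0 -56.5"

```text
time: 32.62
tool_pos: [0.5345, -0.4017, 0.0798]
ee_rot: [3.141, 0.0, 1.499]
wrist_force: [-1.0, 0.4, -0.6]
width: 0.0245
finger_force: 29.8
```

Run:
```python
from h import *
x,y=W(-.025,-.0165); print(x,y); go(x,y+.001,.070,1.5076)
```

```text
0.49810780544379657 -0.0889881100933755
move [31.03 -5.89  0.98 -0.5 ] t 32.62
```

servo_tool --pt "3 -0.5 0 -0.5" --pt "8 -1.5 0 -0.5" --pt "13.5 -2.5 0 -0.5" --pt "19 -3.6 0 -0.5" --pt "24 -4.6 0 -0.5" --pt "28.5 -5.5 0 -0.5" --pt "31 -5.9 0.5 -0.5" --pt "31 -5.9 1 -0.5"

```text
time: 33.62
tool_pos: [0.4973, -0.0868, 0.0697]
ee_rot: [3.141, 0.0, 1.511]
wrist_force: [-0.6, -0.1, -0.9]
width: 0.0247
finger_force: 29.8
```

servo_tool --pt "0 0 1 0" --pt "0 0 2 0" --pt "0 0 3 0" --pt "0 0 3 0"

```text
time: 34.12
tool_pos: [0.4963, -0.0885, 0.0377]
ee_rot: [-3.139, -0.001, 1.508]
wrist_force: [-0.2, 0.0, -1.0]
width: 0.0246
finger_force: 29.8
```

Run:
```python
from ref import *
x,y=W(-.025,-.0165); go(x,y+.001,.0182,1.5076)
b=img("top",4);s=np.load("top.npy")
def orange(im,c):
    u,v=c.astype(int); w=im[v-12:v+12,u-12:u+12]; m=np.clip(w[:,:,2]-w[:,:,0]-50,0,None); yy,xx=np.mgrid[:24,:24]; return (m*xx).sum()/max(m.sum(),1)+u-12,(m*yy).sum()/max(m.sum(),1)+v-12,m.max()
p=get_obs()["tool_pos"];c=np.append(p[:2]+np.array([np.cos(1.5076),np.sin(1.5076)])*.11,p[2]+.0143+.008)
for n in("top","scene"): print(n,orange(img(n,4),proj(n,c)),proj(n,c))
```

```text
move [0.06 0.18 1.95 0.03] t 34.12
top (np.float64(256.0), np.float64(217.0), np.float64(0.0)) [268.42764528 229.71182172]
scene (np.float64(305.2031678342979), np.float64(230.84709107523605), np.float64(89.0)) [305.93466171 231.17557359]
```

servo_tool --pt "0 0.15 0 0" --pt "0 0.15 0.8 0" --pt "0 0.15 1.4 0" --pt "0 0.15 1.9 0" --pt "0 0.15 1.9 0" --pt "0 0.15 1.9 0"

```text
time: 35.48
tool_pos: [0.4989, -0.0884, 0.0204]
ee_rot: [3.141, 0.0, 1.509]
wrist_force: [-0.4, 0.6, -1.3]
width: 0.0248
finger_force: 29.8
```

Run:
```python
from h import *
x,y=W(-.025,-.0165); go(x,y+.001,.0038,1.5076)
```

```text
move [ 0.03 -0.08  1.66  0.09] t 35.48
```

servo_tool --pt "0 -0.1 0.1 0" --pt "0 -0.1 0.3 0" --pt "0 -0.1 0.6 0" --pt "0 -0.1 0.8 0" --pt "0 -0.1 1.0 0" --pt "0 -0.1 1.2 0" --pt "0 -0.1 1.2 0"

```text
time: 36.35
tool_pos: [0.4976, -0.0882, 0.0081]
ee_rot: [-3.141, -0.0, 1.509]
wrist_force: [-0.1, 0.8, -0.2]
width: 0.0244
finger_force: 29.8
```

servo_tool --pt "0 0 0.1 0" --pt "0 0 0.2 0" --pt "0 0 0.3 0" --pt "0 0 0.4 0" --pt "0 0 0.4 0"

```text
time: 36.98
tool_pos: [0.4979, -0.0882, 0.0044]
ee_rot: [3.141, 0.0, 1.509]
wrist_force: [0.8, 0.5, -0.6]
width: 0.0248
finger_force: 29.8
```

servo_tool --pt "0 0 0.08 0" --pt "0 0 0.12 0" --pt "0 0 0.12 0"

```text
time: 37.35
tool_pos: [0.498, -0.0882, 0.0041]
ee_rot: [3.141, 0.0, 1.509]
wrist_force: [-2.6, 1.1, 5.2]
width: 0.0248
finger_force: 29.8
```

servo_tool --pt "0 0 0 0" --pt "0 0 0 0" --pt "0 0 0 0" --pt "0 0 -1.5 0" --pt "0 0 -5 0" --pt "0 0 -10 5" --pt "0 0 -16 15" --pt "0 0 -22 25" --claw 140

```text
time: 38.35
tool_pos: [0.4976, -0.0882, 0.2261]
ee_rot: [3.14, -0.0, 1.067]
wrist_force: [0.8, -0.3, -0.1]
width: 0.0428
finger_force: 0.0
```

servo_tool --pt "0 0 -2 10" --pt "0 0 -2 20" --pt "0 0 -2 30" --pt "0 0 -2 40" --pt "0 0 -2 50" --pt "0 0 -2 60" --pt "0 0 -2 65" --pt "0 0 -2 65" --claw 120

```text
time: 39.35
tool_pos: [0.4978, -0.0883, 0.2441]
ee_rot: [3.141, -0.001, -0.061]
wrist_force: [-0.6, 0.8, -0.1]
width: 0.0498
finger_force: 0.0
```

Run:
```python
from ref import *
go(.6239,-.0299,.1505,-.063)
# keeper grip seen by cameras? dark blob near predicted at theta
for th in(1.4,1.5,1.6,1.7,1.8):
    x,z=.074-.125*np.cos(th)+.0155*np.sin(th),.0445+.125*np.sin(th)+.0155*np.cos(th)
    P=np.append(W(x,.0495),z); print(th,P.round(4),[proj(n,P).round(1).tolist() for n in("top","scene")])
b=img("scene",5).mean(2)
u,v=np.round(proj("scene",np.append(W(.0895,.0495),.169))).astype(int)
print(u,v);print(b[v-8:v+9,u-10:u+11].astype(int))
```

```text
move [12.23 -6.59  9.36  0.14] t 39.35
1.4 [ 0.5951 -0.029   0.1703] [[284.1, 187.8], [288.8, 182.7]]
1.5 [ 0.6077 -0.0298  0.1703] [[284.5, 183.1], [285.3, 181.1]]
1.6 [ 0.6202 -0.0306  0.169 ] [[285.1, 178.5], [281.9, 179.8]]
1.7 [ 0.6325 -0.0314  0.1665] [[285.7, 174.2], [278.6, 178.9]]
1.8 [ 0.6445 -0.0321  0.1627] [[286.3, 170.2], [275.5, 178.4]]
283 180
[[ 41  42  43  47  52  77 116 150 170 175 161 135 101  86 107 151 187 210
  218 220 222]
 [ 40  44  47  49  55  80 123 153 162 155 139 129 115 119 153 188 209 218
  220 221 221]
 [ 41  44  48  52  55  72 103 125 136 132 130 131 140 159 187 208 216 219
  220 222 222]
 [ 43  44  50  54  59  66  81 104 123 126 128 140 164 191 208 216 219 220
  221 220 221]
 [ 43  47  50  57  63  66  72  98 122 127 130 143 176 202 215 218 219 220
  220 221 221]
 [ 44  49  56  62  62  60  69  98 120 127 128 141 176 203 216 219 219 221
  221 222 221]
 [ 45  53  65  65  57  51  62  91 115 125 126 138 168 199 216 219 220 221
  222 222 222]
 [ 43  54  68  67  53  43  52  79 106 121 124 135 163 197 216 220 220 220
  221 221 222]
 [ 43  49  62  62  51  44  48  71  99 119 123 133 159 193 215 220 221 220
  221 221 222]
 [ 41  45  53  65  62  54  51  67  99 118 124 131 153 190 213 220 220 221
  220 221 222]
 [ 41  45  65  92 103  96  81  85 106 121 125 129 148 183 210 218 221 221
  222 222 221]
 [ 46  64 103 142 163 158 142 132 131 132 129 128 139 173 203 216 221 221
  221 222 222]
 [ 63 103 150 188 206 203 194 181 167 147 131 120 122 152 190 211 217 218
  220 221 222]
 [100 151 191 212 219 219 217 208 189 157 127 107 101 127 175 203 207 208
  215 220 222]
 [140 187 213 220 223 223 220 215 195 160 120  90  74 107 159 187 190 192
  204 217 221]
 [150 190 209 218 221 223 222 216 195 159 113  77  61  91 145 173 176 179
  193 210 219]
 [120 153 173 193 207 217 220 216 198 161 117  75  57  84 131 157 162 164
  177 201 218]]
```

servo_tool --pt "3 -1.6 0 0" --pt "7 -3.8 0 0" --pt "11 -5.9 0 0" --pt "12.2 -6.6 2 0" --pt "12.2 -6.6 5 0" --pt "12.2 -6.6 8 0" --pt "12.2 -6.6 9.3 0" --pt "12.2 -6.6 9.3 0"

```text
time: 40.6
tool_pos: [0.6224, -0.0301, 0.1487]
ee_rot: [3.142, 0.003, -0.062]
wrist_force: [-0.9, -0.4, -0.3]
width: 0.0499
finger_force: 0.0
```

Run:
```python
from h import *
go(.6239,-.0290,.1505,-.063)
```

```text
move [ 0.14 -0.12 -0.18  0.06] t 40.6
```

servo_tool --pt "0 0 0 0" --pt "0 0 0 0" --pt "0 0 0 0" --pt "0 0 0 0" --pt "0 0 0 0" --claw 255

```text
time: 41.22
tool_pos: [0.6239, -0.0298, 0.1507]
ee_rot: [-3.142, -0.001, -0.061]
wrist_force: [0.7, 0.4, 1.2]
width: 0.0159
finger_force: 30.0
```

servo_tool --pt "0 0 0 0" --pt "0 0 0 0" --pt "0.5 0 0.1 0" --pt "1.1 0 0.3 0" --pt "1.1 0 0.3 0" --pt "1.1 0 0.3 0" --claw 150

```text
time: 41.98
tool_pos: [0.6346, -0.0306, 0.1469]
ee_rot: [3.142, 0.0, -0.062]
wrist_force: [-0.4, 0.1, -0.2]
width: 0.0386
finger_force: 0.0
```

servo_tool --pt "0 0 0 0" --pt "0 0 0 0" --pt "0 0 0 0" --pt "0 0 0 0" --pt "0 0 0 0" --claw 255

```text
time: 42.6
tool_pos: [0.6346, -0.0305, 0.1472]
ee_rot: [-3.141, -0.0, -0.062]
wrist_force: [0.1, 1.8, 0.8]
width: 0.0119
finger_force: 30.0
```

Run:
```python
from h import *
for q in(Q,np.array([.5222,-.0749,-.0448]),np.array([.5222,-.0749,-.0632])):
    for th in(1.55,1.6,1.65,1.7,1.75,1.8,1.85):
        o=[]
        for v in(176,180,184):
            best=-1
            for y in(.0415,.0575):
                for h in(.0005,.0085):
                    S=np.linspace(.06,.158,60)
                    P=[proj("scene",np.append(R(q[2])@[.074-s*np.cos(th)+h*np.sin(th),y]+q[:2],.0445+s*np.sin(th)+h*np.cos(th))) for s in S]
                    P=np.array(P); i=np.argsort(P[:,1]); best=max(best,np.interp(v,P[i,1],P[i,0]))
            o.append(round(best,1))
        x,z=.074-.125*np.cos(th)+.0155*np.sin(th),.0445+.125*np.sin(th)+.0155*np.cos(th)
        print(th,o,proj("scene",np.append(R(q[2])@[x,.0495]+q[:2],z-.011)).round(1))
```

```text
1.55 [np.float64(289.3), np.float64(289.4), np.float64(289.4)] [283.7 183.3]
1.6 [np.float64(287.4), np.float64(287.6), np.float64(287.9)] [282.1 182.7]
1.65 [np.float64(285.6), np.float64(286.0), np.float64(286.5)] [280.4 182.2]
1.7 [np.float64(283.8), np.float64(284.5), np.float64(285.1)] [278.8 181.8]
1.75 [np.float64(282.1), np.float64(283.0), np.float64(283.8)] [277.2 181.5]
1.8 [np.float64(280.5), np.float64(281.5), np.float64(282.6)] [275.7 181.2]
1.85 [np.float64(279.0), np.float64(280.2), np.float64(281.4)] [274.2 181.1]
1.55 [np.float64(290.0), np.float64(290.0), np.float64(290.0)] [284.3 183.8]
1.6 [np.float64(288.0), np.float64(288.2), np.float64(288.5)] [282.6 183.2]
1.65 [np.float64(286.1), np.float64(286.6), np.float64(287.0)] [281.  182.7]
1.7 [np.float64(284.3), np.float64(285.0), np.float64(285.6)] [279.3 182.3]
1.75 [np.float64(282.6), np.float64(283.4), np.float64(284.3)] [277.7 182. ]
1.8 [np.float64(280.9), np.float64(281.9), np.float64(283.0)] [276.1 181.8]
1.85 [np.float64(279.3), np.float64(280.5), np.float64(281.7)] [274.6 181.7]
1.55 [np.float64(290.0), np.float64(290.1), np.float64(290.1)] [284.4 183.4]
1.6 [np.float64(288.1), np.float64(288.3), np.float64(288.6)] [282.7 182.8]
1.65 [np.float64(286.3), np.float64(286.7), np.float64(287.2)] [281.1 182.3]
1.7 [np.float64(284.5), np.float64(285.2), np.float64(285.8)] [279.5 181.9]
1.75 [np.float64(282.8), np.float64(283.7), np.float64(284.5)] [277.9 181.5]
1.8 [np.float64(281.2), np.float64(282.2), np.float64(283.2)] [276.3 181.3]
1.85 [np.float64(279.6), np.float64(280.8), np.float64(282.0)] [274.8 181.2]
```

Run:
```python
from h import *
r=lambda t:np.array([-.125*np.cos(t)+.0155*np.sin(t),.125*np.sin(t)+.0155*np.cos(t)])*100
T0=[1.69,1.10,.5]
for a,b in zip(T0,T0[1:]+[0]):
    print([[*( (r(t)-r(a))*[1,-1]).round(2)] for t in np.linspace(a,b,8)[1:]])
```

```text
[[np.float64(-1.04), np.float64(-0.21)], [np.float64(-2.09), np.float64(-0.33)], [np.float64(-3.16), np.float64(-0.37)], [np.float64(-4.21), np.float64(-0.31)], [np.float64(-5.27), np.float64(-0.17)], [np.float64(-6.3), np.float64(0.06)], [np.float64(-7.31), np.float64(0.38)]]
[[np.float64(-1.0), np.float64(0.41)], [np.float64(-1.96), np.float64(0.91)], [np.float64(-2.87), np.float64(1.48)], [np.float64(-3.73), np.float64(2.13)], [np.float64(-4.53), np.float64(2.85)], [np.float64(-5.27), np.float64(3.64)], [np.float64(-5.94), np.float64(4.49)]]
[[np.float64(-0.5), np.float64(0.75)], [np.float64(-0.94), np.float64(1.53)], [np.float64(-1.33), np.float64(2.34)], [np.float64(-1.66), np.float64(3.18)], [np.float64(-1.93), np.float64(4.04)], [np.float64(-2.13), np.float64(4.91)], [np.float64(-2.27), np.float64(5.8)]]
```

servo_tool --pt "-1.0 0 -0.2 0" --pt "-2.1 0 -0.3 0" --pt "-3.2 0 -0.4 0" --pt "-4.2 0 -0.3 0" --pt "-5.3 0 -0.2 0" --pt "-6.3 0 0.1 0" --pt "-7.3 0 0.4 0"

```text
time: 43.48
tool_pos: [0.5614, -0.0258, 0.1443]
ee_rot: [-3.141, -0.002, -0.061]
wrist_force: [1.8, 1.9, 3.6]
width: 0.0116
finger_force: 30.0
```

servo_tool --pt "-1.0 0 0.4 0" --pt "-2.0 0 0.9 0" --pt "-2.9 0 1.5 0" --pt "-3.7 0 2.1 0" --pt "-4.5 0 2.8 0" --pt "-5.3 0 3.6 0" --pt "-5.9 0 4.5 0"

```text
time: 44.35
tool_pos: [0.5017, -0.0221, 0.0972]
ee_rot: [-3.141, 0.002, -0.061]
wrist_force: [-1.1, 3.2, 4.3]
width: 0.0118
finger_force: 30.6
```

servo_tool --pt "-0.5 0 0.7 0" --pt "-0.9 0 1.5 0" --pt "-1.3 0 2.3 0" --pt "-1.65 0 3.2 0" --pt "-1.9 0 4.0 0" --pt "-2.1 0 4.9 0" --pt "-2.2 0 5.5 0" --pt "-2.2 0 5.5 0"

```text
time: 45.35
tool_pos: [0.4792, -0.0208, 0.0414]
ee_rot: [-3.141, 0.004, -0.062]
wrist_force: [-2.2, 4.5, 1.4]
width: 0.0115
finger_force: 30.0
```

servo_tool --pt "0 0 0.1 0" --pt "0 0 0.1 0" --pt "0 0 0.2 0" --pt "0 0 0.2 0"

```text
time: 45.85
tool_pos: [0.4791, -0.0207, 0.0402]
ee_rot: [-3.141, 0.004, -0.062]
wrist_force: [-5.3, 5.6, 2.8]
width: 0.0119
finger_force: 30.0
```

servo_tool --pt "0 0 0.15 0" --pt "0 0 0.25 0" --pt "0 0 0.25 0"

```text
time: 46.22
tool_pos: [0.4789, -0.0207, 0.0376]
ee_rot: [-3.141, 0.005, -0.061]
wrist_force: [-5.4, 5.0, 2.6]
width: 0.0122
finger_force: 30.0
```

servo_tool --pt "0 0 0.1 0" --pt "0 0 0.2 0" --pt "0 0 0.2 0"

```text
time: 46.6
tool_pos: [0.4788, -0.0207, 0.0359]
ee_rot: [-3.141, 0.005, -0.061]
wrist_force: [-5.5, 4.3, 4.4]
width: 0.0114
finger_force: 30.0
```

Run:
```python
from ref import *
b=img("scene",5);s=np.load("scene.npy")
# bar section between hinge and pinch: compare to the shut reference picture
for xl in(.055,.04,.025,.01,-.07,-.08):
    u,v=np.round(proj("scene",np.append(W(xl,.0495),.053))).astype(int)
    print(xl,u,v,s[v-5:v+6,u].mean(1).astype(int).tolist(),b[v-5:v+6,u].mean(1).astype(int).tolist())
```

```text
0.055 293 214 [167, 181, 173, 173, 192, 207, 209, 197, 171, 135, 104] [151, 169, 169, 181, 203, 219, 221, 210, 181, 146, 132]
0.04 297 216 [149, 180, 197, 201, 203, 207, 209, 199, 173, 132, 99] [83, 93, 98, 103, 121, 159, 193, 204, 187, 172, 184]
0.025 301 218 [119, 121, 128, 153, 184, 202, 207, 200, 174, 139, 109] [81, 96, 99, 102, 119, 156, 192, 204, 185, 151, 121]
0.01 305 220 [116, 118, 127, 152, 186, 204, 207, 199, 173, 137, 128] [81, 94, 97, 100, 117, 152, 185, 198, 180, 144, 129]
-0.07 327 231 [142, 174, 196, 202, 202, 203, 204, 201, 191, 177, 169] [76, 88, 101, 108, 108, 108, 109, 125, 153, 172, 176]
-0.08 330 232 [127, 137, 144, 148, 164, 186, 193, 181, 152, 117, 90] [68, 74, 82, 87, 92, 98, 102, 103, 97, 90, 76]
```

servo_tool --pt "0 0 0 0" --pt "0 0 0 0" --pt "0 0 0 0" --pt "0 0 -2 0" --pt "0 0 -5 0" --pt "0 0 -7 0" --pt "0 0 -7 0" --pt "0 0 -7 0" --claw 130

```text
time: 47.85
tool_pos: [0.4803, -0.0212, 0.1055]
ee_rot: [3.141, 0.001, -0.062]
wrist_force: [-0.5, -0.3, -0.4]
width: 0.0462
finger_force: 0.0
```

Run:
```python
from h import *
x,y=W(-.0784,.124); go(x,y+.001,.0517,Q[2])
```

```text
move [-3.13 -7.5   5.38  0.08] t 47.85
```

servo_tool --pt "-1.5 -3 0 0" --pt "-3.1 -6.5 0 0" --pt "-3.1 -7.5 0 0" --pt "-3.1 -7.5 0.5 0" --pt "-3.1 -7.5 2.5 0" --pt "-3.1 -7.5 4.5 0" --pt "-3.1 -7.5 5.4 0" --pt "-3.1 -7.5 5.4 0" --claw 255

```text
time: 48.85
tool_pos: [0.4542, 0.055, 0.0516]
ee_rot: [3.141, 0.002, -0.063]
wrist_force: [-0.3, -0.4, -0.2]
width: 0.0006
finger_force: 0.0
```

servo_tool --pt "0 0.3 0 0" --pt "0 0.6 0 0" --pt "0 0.9 0 0" --pt "0 1.2 0 0" --pt "0 1.5 0 0" --pt "0 1.8 0 0" --pt "0 2.1 0 0" --pt "0 2.4 0 0"

```text
time: 49.85
tool_pos: [0.4531, 0.0315, 0.0526]
ee_rot: [3.142, -0.0, -0.062]
wrist_force: [0.8, 0.2, 1.3]
width: 0.0008
finger_force: 0.5
```

servo_tool --pt "0 0.3 0 0" --pt "0 0.5 0 0" --pt "0 0.5 0 0"

```text
time: 50.22
tool_pos: [0.4526, 0.0264, 0.0524]
ee_rot: [3.141, 0.0, -0.062]
wrist_force: [0.3, 0.5, 0.6]
width: 0.0003
finger_force: 0.1
```

servo_tool --pt "0 0.2 0 0" --pt "0 0.4 0 0" --pt "0 0.5 0 0" --pt "0 0.5 0 0"

```text
time: 50.72
tool_pos: [0.4525, 0.0253, 0.0525]
ee_rot: [-3.134, 0.0, -0.061]
wrist_force: [0.8, 9.8, 0.8]
width: 0.0005
finger_force: 4.9
```

servo_tool --pt "0 -1 0 0" --pt "0 -1.5 -2 0" --pt "0 -1.5 -7 0" --pt "0 3 -13 0" --pt "0 8 -14 0" --pt "0 14 -14 0" --pt "0 18 -14 0" --pt "0 20 -14 0"

```text
time: 51.72
tool_pos: [0.4394, -0.1804, 0.1923]
ee_rot: [3.14, 0.001, -0.065]
wrist_force: [-0.3, 0.6, 0.4]
width: 0.0006
finger_force: 0.0
```

servo_tool --pt "0 5 0 0" --pt "0 10 0 0" --pt "0 15 0 0" --pt "0 15 0 0"

```text
time: 52.22
tool_pos: [0.4296, -0.3305, 0.1914]
ee_rot: [3.141, 0.003, -0.066]
wrist_force: [-0.8, 0.6, 0.1]
width: 0.0006
finger_force: 0.0
```

Run:
```python
from ref import *
I={n:img(n,6) for n in("top","scene")}
for n in I:
    s=np.load(f"{n}.npy").mean(2);g=I[n].mean(2);np.save(f"f_{n}.npy",I[n])
    for im,ly in((s,.0943),(g,.0723)):
        c=proj(n,np.append(W(-.0784,ly),.087));u,v=np.round(c).astype(int);w=im[v-5:v+6,u-5:u+6]
        m=np.clip(70-w,0,None);yy,xx=np.mgrid[:11,:11];print(n,"knob pred",c.round(1),"seen",((m*xx).sum()/m.sum()+u-5).round(1),((m*yy).sum()/m.sum()+v-5).round(1),w.min())
    # grip blob
    for im in(s,g):
        c=proj(n,np.append(W(-.051,.0495),.066));u,v=np.round(c).astype(int);w=im[v-5:v+6,u-5:u+6];m=np.clip(70-w,0,None);print(n,"grip",c.round(1),((m*xx).sum()/m.sum()+u-5).round(2),((m*yy).sum()/m.sum()+v-5).round(2))
g=I["top"].mean(2);s=np.load("top.npy").mean(2);np.set_printoptions(linewidth=220)
print(s[243:253,256:290].astype(int));print(g[243:253,256:290].astype(int))
```

```text
top knob pred [264.9 247.8] seen 264.3 248.8 44.611111111111114
top knob pred [273.1 248.4] seen 273.3 249.1 46.22222222222223
top grip [283.4 240. ] 283.3 239.88
top grip [283.4 240. ] 283.3 239.78
scene knob pred [321.1 233.1] seen 320.0 233.9 36.05555555555555
scene knob pred [325.4 228.5] seen 322.8 228.7 39.11111111111111
scene grip [321.7 225. ] 321.63 226.38
scene grip [321.7 225. ] 322.23 227.38
[[178 178 179 181 177 138 148 149 150 149 148 147 147 147 147 147 147 147 147 147 147 147 147 149 153  69  39  45  48  52 122  79  79  75]
 [177 177 175 172 153 142 146 149 150 144 149 146 146 146 146 145 146 146 147 147 147 147 147 147 143 167 125 127  60  73 115  78  78  78]
 [178 177 176 167 185 162 134 126 127 113 164 164 159 147 154 150 147 147 142 145 145 149 148 145 125 228 221 220 148 156  98  77  78  82]
 [178 178 208 205 209 216 116  47  53  94 187 199 186 176 192 182 174 161 149 149 124 142 152 148 144 220 209 207 215 225  96  77  79  80]
 [177 179 219 113 190 192  44  61  65  63  51 108 112 210 207 203 207 176 188 188 103 104 143 140 137 219 205 203 208 224  80  77  80  76
[... 1388 characters left out ...]
 82]
 [187 182 237  72  70 157 150 147 146 144 143 159 168 147  50  67  74  71  52 102  98 169 161 136 126 127 187 183 213 225  81  84  86  86]
 [186 150 233  73  95 155 148 151 150 149 148 179 200 206  78  70  78  74  50  76 110 206 197 194 193 191 187 187 190 141  76  85  85  86]
 [187 172 221 153 176 169 158 173 171 171 156 189 205 208 151  82  67  46  46  91 108 209 198 194 192 190 189 189 189 131  65  83  86  85]
 [187 197 221 225 228 222 220 223 228 222 189 194 211 214 207 164 103 109 140 130 119 209 201 199 205 202 201 193 185 127  70  85  86  85]
 [186 186 154 175 191 159 198 199 227 209 210 209 217 219 222 233 198 205 232 196 141 160 162 171 207 207 204 207 174 126  69  87  84  83]]
```

Run:
```python
from ref import *
a=np.load("top.npy").mean(2);b=np.load("f_top.npy").mean(2)*.955
A,B=[cv2.resize(np.clip(x,0,110).astype(np.float32),None,fx=8,fy=8,interpolation=cv2.INTER_CUBIC) for x in(a[240:258,255:300],b[240:258,255:300])]
t=A[4*8:11*8,5*8:13*8]; r=cv2.matchTemplate(B,t,cv2.TM_CCOEFF_NORMED); _,m,_,l=cv2.minMaxLoc(r)
d=((l[0]-40)/8,(l[1]-32)/8);print("shift px",d,m,"mm",np.hypot(*d)/np.hypot(8.2,.6)*22)
# pixel coloured buttons
I=np.load("f_top.npy");S=np.load("f_scene.npy")
for n,im in(("top",I),("scene",S)):
    for x,nm in((.037,"blue"),(-.025,"orange")):
        c=proj(n,np.append(W(x,-.0965+.191),.026));u,v=np.round(c).astype(int);w=im[v-8:v+9,u-8:u+9]
        q=(w[:,:,0]-w[:,:,2]-35) if nm=="blue" else (w[:,:,2]-w[:,:,0]-60);q=np.clip(q,0,None);yy,xx=np.mgrid[:17,:17]
        print(n,nm,c.round(1),((q*xx).sum()/q.sum()+u-8).round(1),((q*yy).sum()/q.sum()+v-8).round(1),q.max().round())
```

```text
shift px (7.875, 0.5) 0.9233813285827637 mm 21.114145437927732
top blue [272.3 210.3] 271.4 209.6 100.0
top orange [270.  231.6] 268.7 231.4 121.0
scene blue [289.  230.8] 288.4 230.6 35.0
scene orange [305.7 239.6] 305.1 239.4 72.0
```

Both pipettes sit in the lanes where expected. The bolt travel measures about 21 of 22 mm, so I'll press it once more to be sure.

Run:
```python
from h import *
go(.4535,.034,.0525,Q[2])
```

```text
move [  0.04 -36.19  14.03   0.13] t 52.83
```

servo_tool --pt "0 -4 0 0" --pt "0 -9 0 0" --pt "0 -15 0 0" --pt "0 -21 0 0" --pt "0 -27 0 0" --pt "0 -33 0 0" --pt "0 -37 0 0" --pt "0 -37 1 0"

```text
time: 53.82
tool_pos: [0.4541, 0.044, 0.1833]
ee_rot: [-3.141, -0.002, -0.056]
wrist_force: [0.2, -1.3, -0.7]
width: 0.0002
finger_force: 0.0
```

servo_tool --pt "0 0 4 0" --pt "0 0 8 0" --pt "0 0 11 0" --pt "0 0 13 0" --pt "0 0 13 0" --pt "0 0.4 13 0" --pt "0 0.8 13 0" --pt "0 0.8 13 0"

```text
time: 54.82
tool_pos: [0.4539, 0.0332, 0.0535]
ee_rot: [3.141, -0.002, -0.062]
wrist_force: [-0.2, -0.4, -0.1]
width: 0.0007
finger_force: 0.0
```

Run:
```python
from h import *
go(.4535,.0253,.0525,Q[2]);print(get_obs()["wrist_force"])
```

```text
move [0.01 0.79 0.1  0.05] t 54.83
[-0.18697218 -0.42609594 -0.07942005]
```

servo_tool --pt "0 0.3 0 0" --pt "0 0.6 0 0" --pt "0 0.8 0 0" --pt "0 1.0 0 0" --pt "0 1.2 0 0" --pt "0 1.3 0 0" --pt "0 1.3 0 0"

```text
time: 55.7
tool_pos: [0.4527, 0.0252, 0.0527]
ee_rot: [-3.132, -0.0, -0.061]
wrist_force: [1.8, 11.0, 1.1]
width: 0.0009
finger_force: 5.9
```

servo_tool --pt "0 -1 0 0" --pt "0 -1.6 -0.5 0" --pt "0 -1.6 -4 0" --pt "0 -1.6 -9 0" --pt "0 -1.6 -13 0" --pt "0 -1.6 -13 0" --pt "0 -1.6 -13 0"

```text
time: 56.58
tool_pos: [0.4529, 0.0366, 0.1817]
ee_rot: [3.141, 0.001, -0.062]
wrist_force: [0.8, -0.4, -0.2]
width: 0.0005
finger_force: 0.0
```

Run:
```python
from bench import *
print(close_job())
```

```text
the job is handed in; nothing more can be done
None
```

Job handed in at about 57 s: both pipettes are seated in the carrier lanes, the keeper is shut over them, and the bolt is pushed to a firm stop (about 21 of 22 mm by camera, 11 N at the stop); I did not separately check that the cups had not moved.

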